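Dock the stockroom lantern and click its dimmer up to the work level

TASK

Take the yellow lantern by its handle and seat it gently on the two pegs of its charging base, fully down and flat, and let go. Then roll the ribbed dimmer wheel on the base away from the robot, click by click, until the green line on the wheel's drum stands on top at the orange index (the sixth click from off). Keep the lantern upright and leave the other goods on the bench where they are.

Things in the scene. Friction and masses are not known exactly. Their poses are not given: they have to be found in the camera images.
- lamp_base: Grey charging base, fixed, 120 mm deep (x), 260 mm long (y). Origin: centre of its underside, on the bench; x to its rear (away from the robot), y along its length, z up. The +y part is a dock plate, top 24 mm high; the -y end (y -130 to -20 mm) a console, top 50 mm high, with the dimmer wheel. Place and yaw (within 0.45 rad) vary.
- dock (a point): Centre of the lantern's seat, on top of the dock plate, 24 mm above the bench, at y = +70 mm of the base; axes as the base's. Two steel pegs, 8 mm thick and 12 mm high with tapered tips, stand 22 mm either side of it along the base's y.
- lantern: Yellow lantern, 0.3 to 0.55 kg, upright on the bench, yaw within 1.2 rad. Origin: centre of its underside, z up. Foot 70 (x) x 76 (y) x 16 mm with two sockets from below, 11 mm wide, 16 mm deep, 22 mm either side of the centre along its y. Barrel 56 mm, cap 62 mm across, cap's top 98 mm up. Seated, its origin is at dock, its y along the base's y (either way round fits).
- handle (a point): Centre of the lantern's black handle bar, on its axis 134 mm above its underside; axes as the lantern's. The bar is 12 mm wide (x), 12 mm high, 74 mm long (y), on two posts at its ends with 58 mm free between them and 30 mm free below: take it from above, jaws closing along the lantern's x.
- wheel_top (a point): Top of the dimmer wheel (black with bright ribs), mid-width, 64 mm above the bench, 14 mm above the console, y = -95 mm of the base; axes as the base's. Wheel 60 mm across, 24 mm wide, level axle along the base's y. It is sprung: yields down from 3 N, 1.5 N per mm, 5 mm at most (this point goes along). A fingertip pressed 2 to 4 mm into it and dragged along the base's +x takes the rim with it.
- dimmer (a joint): Angle of the wheel, rad: 0 off, grows as its top rolls towards the base's +x, stops at 3.351 (click 8). It snaps into clicks 0.419 rad apart (12.6 mm of rim); click n is at 0.419 n. Passing a click takes some 2 N at the rim; it snaps to the nearest click when let go and stays. It starts at clicks 0 to 3. Wanted: click 6, 2.513.
- index (a point): Tip of the small fixed orange index on the console, at its drum-side top edge, 63 mm above the bench, y = -49 mm of the base, level in x with the wheel's axle: the drum's topmost line is the one it points to.
- green_mark (a point): End of the green line on the black drum that is one piece with the wheel (smooth, 57 mm across, 28 mm wide, beside the ribs on their +y side). Lines on the drum mark clicks 1 to 8: white ones that grow longer with the level and, for click 6, the green one, widest and full width. It turns with the wheel, from hidden at the front up to the top; at click 6 it lies topmost, at the orange index.
- tape_roll: Amber ring of packing tape lying flat, 90 mm across, 48 mm high; bystander. Origin: centre of its underside.
- smoke_alarm: White round smoke alarm, 104 mm across, 38 mm high; bystander. Origin: centre of its underside.
- small_carton: Cardboard carton, 90 x 120 x 70 mm; bystander. Origin: centre of its underside.
- spray_bottle: Blue bottle with a white cap, 56 mm across, 130 mm high; bystander. Origin: centre of its underside.
- screwdriver: Red-handled screwdriver lying on the bench; bystander. Origin: on it, near the bench.
- paint_can: Can, 66 mm across, 90 mm high; bystander. Origin: centre of its underside.

How it is judged:
By the outcome, as a careful person would: the job done as asked, in the order asked, and still so for the second after the job is handed in, with the robot touching nothing.
It also fails if it takes over 64 s, if anything falls off the work surface, if the arm or the gripper's body presses on something with over 40 N, if the wrist force passes 120 N, or if a joint passes its speed limit or range.

ROBOT

A 7-joint arm with a two-finger parallel gripper is mounted at the origin on the work surface. World frame = base frame: x ahead of the robot, y to its left, z up, the work surface at z = 0. Lengths are in m, angles in rad, forces in N, time in s.
With the tool pointing down it reaches from about 0.4 to 0.75 m from the base axis. Payload 19.5 kg.
Tool frame: the origin (TCP) lies midway between the tips of the shut fingers; the grasp point (between the pads) lies 19 mm behind it; z points along the fingers, x is the direction in which the jaws open and shut, and the axes are right-handed (so a half turn about z gives the same grasp; the last joint's range is limited). The gripper opens to 85 mm and grips with 20 to 120 N. Pads are 22 mm wide; open, the fingers measure 114 mm over their backs; the gripper's body (76 mm by 85 mm) begins 54 mm behind the grasp point. The pads swing forward as they close: fully open they stand 13 mm farther back than shut.
Start: joints at [1.275, 0.707, -0.028, 1.485, 0.022, 0.951, -0.075], TCP at [0.144, -0.557, 0.231] pointing down, gripper open.
Joint ranges: [-2.71, 2.71], [-0.32, 2.16], [-1.57, 1.52], [0, 2.45], [-1.46, 4.6], [0, 2.02], [-2.83, 2.83]. Speed limits (rad/s): [1.89, 1.89, 2.57, 2.57, 3.01, 3.01, 3.01].

INTERFACE

Orientations are given as a rotation vector (axis times angle).
In Python, from workcell import get_obs, grab_frame, calibration, arm, masks_of, tip_of gives the robot as it stands.
- The arm moves only by the shell command python3 -m jog 'ROWS' [FORCE]. ROWS is JSON, a list of rows, each a list of 5 numbers: the shift along the world's x, y, z in mm, then the turn about the world's z in rad, then the finger opening in mm, from 0 to 85.4. A call has 1 to 20 rows; each row is the pose to reach, as a shift and turn from the pose commanded when the call began; what a row does not reach only later rows make up. A row lasts 1/12 s, in which the tool goes at most 41.7 mm and 7.16 degrees, less where a joint would pass 70% of its speed; a pose out of reach is approached as far as the arm can. A call with a gripper value outside its range is refused whole. The fingers move at their own pace and stop on an object; FORCE is the grip in N (left out, the last holds). Time passes only in rows, so rows that repeat a pose let the fingers close. It gives the time, the measured TCP pose, the force and the opening at its end, in the units of the state.
- get_obs(): the state, without advancing time (a new reading comes with each control period).
- grab_frame(name): name is "scene" or "top"; returns (picture, depth): 400x640x3 uint8, blue, green, red; 400x640 float32, m along the optical axis (not along the pixel's ray), 0 where there is no reading.
- calibration(name): a dict with "fx", "fy", "cx", "cy" (pixels), "R" (3x3) and "t" (3): a world point X has camera coordinates R X + t. Camera axes: x right, y down, z forward; pixel columns grow to the right and rows downward; lengths in m; the calibration is good to about 2 mm. A picture is of the moment at which its call begins. calibration takes no time and is no camera call.
- arm.hand_in(): hands the job in, once; it reports no verdict.
Trained networks look in the newest picture that a camera, given by its name, has taken for a name from the list of things; names that differ only in an ending like _2 or _b are one class to them, and where a whole thing is asked for, a point or a joint stands for the part that bears it (a point fixed in the world has none). Each returns a list of dicts, best first, with "confidence" (0 to 1); they miss things now and then, are a little off and sometimes report something else, mostly with a low value. They report only what shows in the picture. A call takes as long as a camera call.
- masks_of(name, camera): "region" (400x640 bool, what is visible of it).
- tip_of(name, camera): "location" ([x, y, z] in m, in the coordinates of the camera as it stood for that picture, good to about 4 mm: a listed point, or the origin of a listed thing).
The state is a dict: "clock": time; "joint_positions": joint angles; "dq": joint speeds; "effort": joint torques, N m; "tcp_pos": TCP position; "orientation": TCP orientation; "force": force on the tool from outside, world axes, zero at the start; "moment": the same for the moment, N m; "finger_gap": finger opening in m.
Only numpy, scipy, OpenCV 4.12 (cv2) and the standard library are available. Lean on these libraries where they do the work, as an engineer would, in place of code of your own. Each camera call takes 0.05 s, during which the arm holds its last target.

## Working session

There is one attempt and no reset: what is moved stays moved. The work goes in short steps, Python scripts to look and compute and a shell command to move; the robot and the scene stay as the last step left them, time stands still between calls to the robot, and variables do not carry over. Pictures are saved under pics/ and viewed, and the job is handed in when it is done.

```bash
ls; mkdir -p pics; cat > h.py <<'E'
import numpy as np,cv2
from workcell import get_obs, grab_frame, calibration, arm, masks_of, tip_of
def world(p,cam):
    c=calibration(cam);R=np.array(c["R"]);t=np.array(c["t"]);return R.T@(np.array(p)-t)
def pix(X,cam):
    c=calibration(cam);q=np.array(c["R"])@np.array(X)+np.array(c["t"]);return c["fx"]*q[0]/q[2]+c["cx"],c["fy"]*q[1]/q[2]+c["cy"]
def cloud(d,cam):
    c=calibration(cam);R=np.array(c["R"]);t=np.array(c["t"])
    v,u=np.mgrid[:d.shape[0],:d.shape[1]]
    P=np.stack([(u-c["cx"])/c["fx"]*d,(v-c["cy"])/c["fy"]*d,d],-1)
    return (P-t)@R
E
python3 - <<'E'
from h import *
o=get_obs();print({k:np.round(v,3).tolist() for k,v in o.items()})
for cam in("scene","top"):
    im,d=grab_frame(cam);cv2.imwrite(f"pics/{cam}0.png",im);np.save(f"d_{cam}0.npy",d)
    c=calibration(cam);print(cam,c["fx"],np.round(-np.array(c["R"]).T@c["t"],3))
    for n in("lamp_base","dock","lantern","handle","wheel_top","index","green_mark"):
        r=tip_of(n,cam);print(n,[(round(x["confidence"],2),np.round(world(x["location"],cam),3).tolist()) for x in r[:2]])
E
```

```text
pics
{'clock': 0.0, 'joint_positions': [1.275, 0.707, -0.028, 1.485, 0.022, 0.951, -0.076], 'dq': [-0.0, -0.001, -0.001, 0.0, -0.0, 0.001, -0.001], 'effort': [-0.001, -88.323, 1.234, -23.617, 0.017, 0.006, 0.0], 'tcp_pos': [0.144, -0.556, 0.231], 'orientation': [-2.484, 1.922, 0.001], 'force': [0.726, 0.052, -0.081], 'moment': [0.003, 0.022, -0.002], 'finger_gap': 0.085}
scene 375.57363959661285 [1.112 0.758 0.867]
lamp_base [(0.7, [0.52, -0.113, 0.002])]
dock [(0.68, [0.549, -0.043, 0.023]), (0.48, [0.522, -0.112, 0.0])]
lantern [(0.89, [0.532, 0.236, -0.001])]
handle [(0.73, [0.533, 0.24, 0.137])]
wheel_top [(0.43, [0.484, -0.2, 0.065]), (0.23, [0.739, 0.273, 0.001])]
index [(0.59, [0.499, -0.16, 0.064])]
green_mark [(0.44, [0.474, -0.153, 0.024])]
top 506.10517011121465 [4.340e-01 1.000e-03 1.473e+00]
lamp_base []
dock [(0.85, [0.549, -0.045, 0.025])]
lantern [(0.66, [0.528, 0.242, 0.001]), (0.53, [0.737, 0.281, -0.002])]
handle [(0.62, [0.537, 0.238, 0.128])]
wheel_top [(0.72, [0.76, 0.1, -0.003]), (0.61, [0.482, -0.203, 0.06])]
index [(0.84, [0.5, -0.156, 0.06])]
green_mark [(0.64, [0.476, -0.151, 0.022])]
```

View pics/scene0.png

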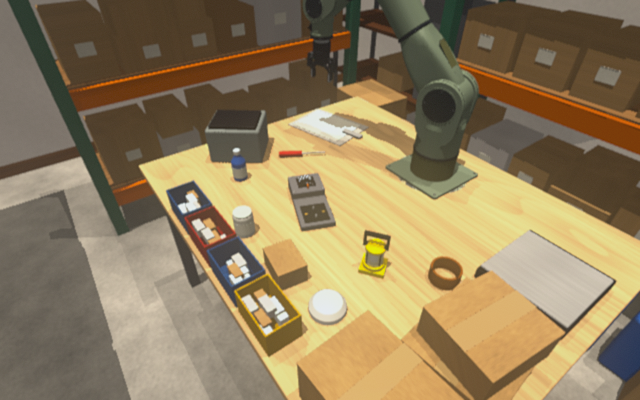

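View pics/top0.png

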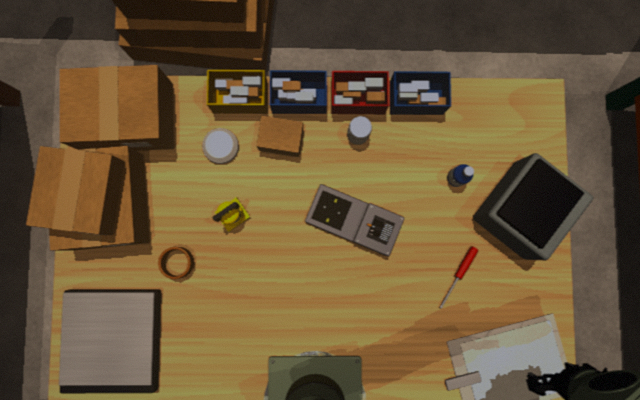

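The scene view shows the lantern at about (375,255), and the base at (310,200) with its wheel end at (306,183). In the top view the lantern is at (231,213), the dock plate at (332,206) and the wheel at (383,230). The path between lantern and base is clear. Next I'll measure poses from the masks and depth.

```bash
python3 - <<'E'
from h import *
im,d=grab_frame("top")
P=cloud(d,"top")
def box(m,zl,zh,name,xr,yr):
    s=(P[...,2]>zl)&(P[...,2]<zh)&(P[...,0]>xr[0])&(P[...,0]<xr[1])&(P[...,1]>yr[0])&(P[...,1]<yr[1])&(d>0)
    q=P[s]; r=cv2.minAreaRect((q[:,:2]*1000).astype(np.float32))
    print(name,len(q),np.round(r[0],1),np.round(r[1],1),round(r[2],1),"median z",np.round(np.median(q[:,2]),4))
box(0,.012,.03,"dockplate",(.4,.66),(-.28,.06))
box(0,.012,.08,"base",(.4,.66),(-.28,.06))
box(0,.042,.08,"console",(.4,.66),(-.28,.06))
box(0,.008,.022,"foot",(.45,.62),(.17,.32))
box(0,.110,.15,"handle",(.45,.62),(.17,.32))
box(0,.008,.15,"lantern",(.45,.62),(.17,.32))
a=cv2.resize(im[180:265,200:300],None,fx=8,fy=7,interpolation=cv2.INTER_CUBIC);cv2.imwrite("pics/lt.png",im[185:245,190:270].repeat(8,0).repeat(8,1))
cv2.imwrite("pics/bt.png",im[180:260,300:410].repeat(7,0).repeat(7,1))
im,d=grab_frame("scene")
cv2.imwrite("pics/bs.png",im[165:235,280:345].repeat(8,0).repeat(8,1))
E
```

```text
dockplate 2154 [ 522.5 -103.7] [243.4 121.1] 67.7 median z 0.0225
base 3847 [ 519.4 -111.6] [260.4 121.1] 67.8 median z 0.0264
console 1630 [ 491.  -180.4] [109.6 120.1] 67.7 median z 0.0493
foot 178 [533.5 240.4] [106.5 113.3] 76.1 median z 0.0146
handle 150 [534.9 239. ] [13.  73.8] 35.0 median z 0.1378
lantern 726 [533.5 240.4] [106.5 113.3] 76.1 median z 0.0936
```

View pics/lt.png

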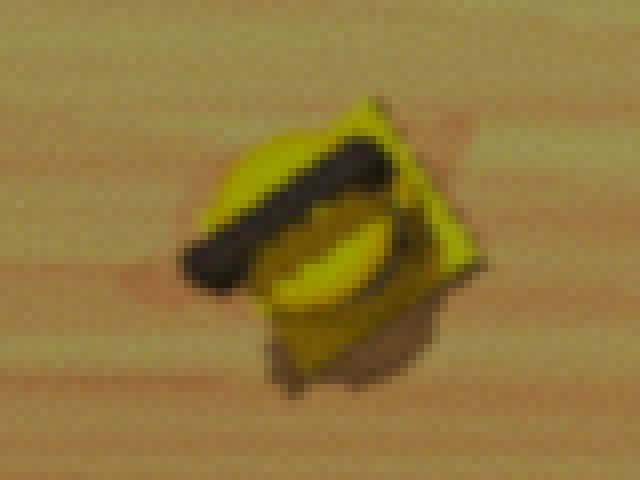

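View pics/bt.png

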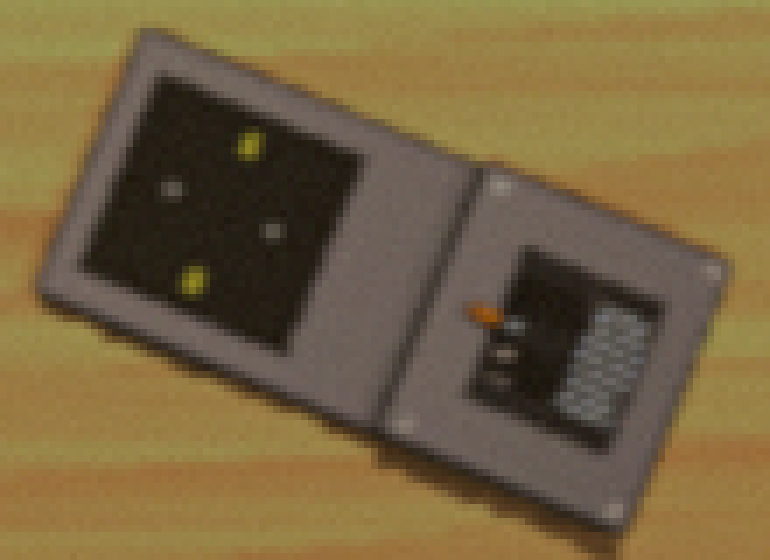

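View pics/bs.png

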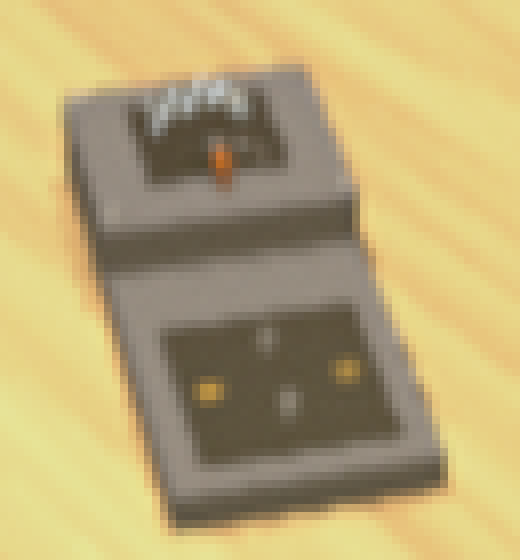

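The top crop shows the handle bar running from (215,270) to (375,160). The base crop shows pegs at (172,188) and (273,231), the wheel at (605,365), the orange index at (485,313), and short white lines beside it. The dimmer therefore looks to be near click 1. Moving towards the lantern now.

```bash
python3 -m jog '[[28,24,0,0.067,85],[56,48,0,0.133,85],[84,73,0,0.2,85],[112,97,0,0.267,85],[140,121,0,0.333,85],[168,145,0,0.4,85],[195,169,0,0.467,85],[222,193,0,0.533,85],[249,217,0,0.6,85],[276,241,0,0.667,85],[303,265,0,0.733,85],[330,290,0,0.8,85],[330,290,0,0.8,85]]'
python3 - <<'E'
from h import *
im,d=grab_frame("top")
# pegs and index
c=calibration("top")
def ray(u,v,z):
    R=np.array(c["R"]);t=np.array(c["t"]);C=-R.T@t
    w=R.T@np.array([(u-c["cx"])/c["fx"],(v-c["cy"])/c["fy"],1]);return C+w*(z-C[2])/w[2]
for n,u,v,z in(("p1",172,188,.036),("p2",273,231,.036),("y1",250,147,.024),("y2",194,282,.024)):
    print(n,np.round(ray(300+u/7-.5,180+v/7-.5,z)*1000,1))
print(pix([.535,.239,.14],"top"))
E
```

```text
clock: 1.98
tcp_pos: [0.479, -0.2608, 0.2312]
orientation: [-3.039, 0.784, -0.003]
force: [0.8, 1.7, -0.2]
finger_gap: 0.0851
p1 [555.5 -24.7  36. ]
p2 [538.1 -65.8  36. ]
y1 [573.6 -57.   24. ]
y2 [517.9 -34.   24. ]
(np.float64(224.5883423532058), np.float64(210.4677152929138))
```

```bash
python3 -m jog '[[4,34,0,0.075,85],[8,68,0,0.15,85],[12,101,0,0.225,85],[16,135,0,0.3,85],[20,169,0,0.375,85],[24,203,0,0.45,85],[28,236,0,0.526,85],[32,270,0,0.6,85],[36,304,0,0.676,85],[41,337,0,0.75,85],[45,371,0,0.826,85],[49,405,0,0.9,85],[53,439,0,0.977,85],[57,473,0,1.05,85],[61,506,0,1.127,85],[61,506,0,1.127,85],[61,506,0,1.127,85],[61,506,0,1.127,85]]'
```

```text
clock: 3.53
tcp_pos: [0.5356, 0.2382, 0.2311]
orientation: [2.997, 0.94, -0.001]
force: [0.5, -1.5, -0.2]
finger_gap: 0.0849
```

Pegs give the dock at about (546, -46) with a base yaw of about -0.39. That agrees with the depth rectangle. Descending and gripping.

```bash
python3 -m jog '[[0,0,-20,0,85],[0,0,-45,0,85],[0,0,-70,0,85],[0,0,-90,0,85],[0,0,-105,0,60],[0,0,-116,0,40],[0,0,-116,0,30],[0,0,-116,0,20]]' 40
python3 - <<'E'
from h import *
im,d=grab_frame("scene");cv2.imwrite("pics/g1.png",im[190:310,300:440].repeat(5,0).repeat(5,1))
E
```

```text
clock: 4.2
tcp_pos: [0.5356, 0.2388, 0.1157]
orientation: [2.997, 0.941, -0.0]
force: [0.0, -0.4, 0.1]
finger_gap: 0.038
```

View pics/g1.png

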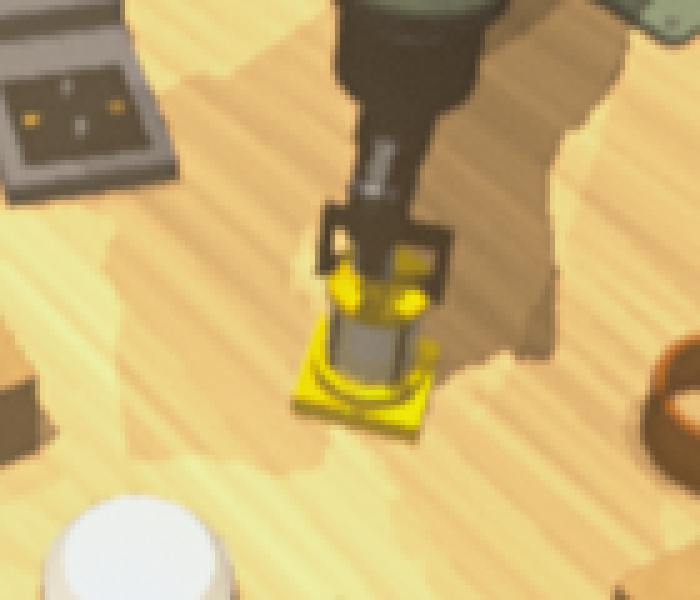

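The fingers straddle the middle of the bar at about (385,235), clear of both posts. Closing and lifting.

```bash
python3 -m jog '[[0,0,0,0,5],[0,0,0,0,5],[0,0,0,0,5],[0,0,0,0,5],[0,0,0,0,5],[0,0,0,0,5]]' 60; python3 -m jog '[[0,0,5,0,5],[0,0,15,0,5],[0,0,30,0,5],[0,0,45,0,5],[0,0,60,0,5],[0,0,70,0,5],[0,0,70,0,5],[0,0,70,0,5],[0,0,70,0,5]]'
```

```text
clock: 4.75
tcp_pos: [0.5356, 0.2393, 0.1164]
orientation: [2.996, 0.943, 0.002]
force: [-2.8, -3.0, 7.2]
finger_gap: 0.0109
clock: 5.5
tcp_pos: [0.5351, 0.2392, 0.1846]
orientation: [2.996, 0.943, -0.002]
force: [0.2, 0.4, -4.8]
finger_gap: 0.0107
```

```bash
python3 -m jog '[[0,-10,0,-0.05,5],[1,-28,0,-0.12,5],[2,-50,0,-0.2,5],[3,-75,0,-0.28,5],[4,-100,0,-0.36,5],[5,-125,0,-0.44,5],[6,-150,0,-0.52,5],[7,-175,0,-0.6,5],[8,-200,0,-0.68,5],[9,-225,0,-0.77,5],[10,-248,0,-0.86,5],[11,-268,0,-0.94,5],[11,-280,0,-0.98,5],[11,-285,0,-1.0,5],[11,-285,0,-1.0,5],[11,-285,0,-1.0,5],[11,-285,0,-1.0,5]]'
python3 - <<'E'
from h import *
for cam in("top","scene"):
    im,d=grab_frame(cam)
    if cam=="top":
        cv2.imwrite("pics/h_top.png",im[170:250,290:400].repeat(7,0).repeat(7,1)); dt=d
    else: cv2.imwrite("pics/h_sc.png",im[120:240,270:380].repeat(5,0).repeat(5,1))
    P=cloud(d,cam);hsv=cv2.cvtColor(im,cv2.COLOR_BGR2HSV)
    s=(hsv[...,1]>170)&(abs(hsv[...,0].astype(int)-28)<6)&(d>0)&(P[...,2]>.06)&(abs(P[...,0]-.546)<.1)&(abs(P[...,1]+.046)<.1)
    q=P[s]*1000;print(cam,len(q),q.min(0).round(),q.max(0).round())
    np.save(f"q_{cam}.npy",q)
    for n in("lantern","handle"):
        r=tip_of(n,cam);print(n,[(round(x["confidence"],2),np.round(world(x["location"],cam),3).tolist()) for x in r[:2]])
o=get_obs();print(o["tcp_pos"],o["orientation"],o["force"])
E
```

```text
clock: 6.92
tcp_pos: [0.5464, -0.0441, 0.1852]
orientation: [-3.082, 0.604, 0.001]
force: [-1.1, -0.3, -5.5]
finger_gap: 0.0111Traceback (most recent call last):
  File "<stdin>", line 9, in <module>
    return umr_minimum(a, axis, None, out, keepdims, initial, where)
ValueError: zero-size array to reduction operation minimum which has no identity
```

View pics/h_top.png

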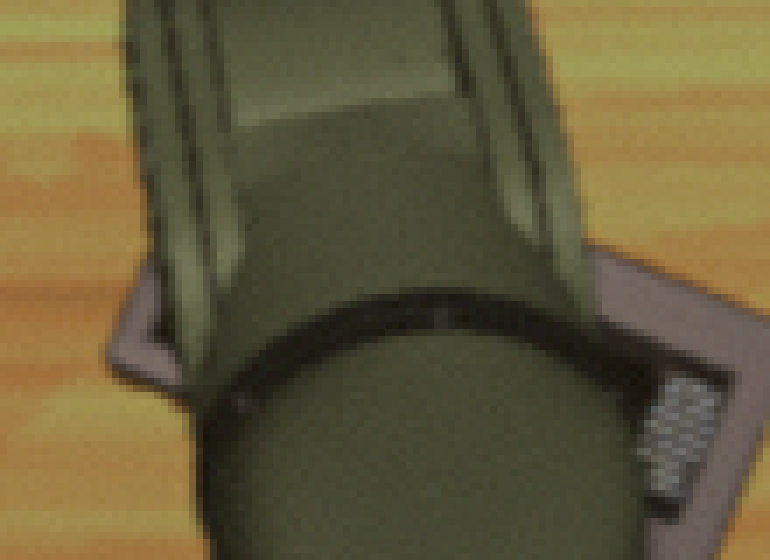

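The top view is blocked by the arm, which covers the dock plate. I'll check in the scene view instead, drawing the expected lantern and peg geometry on it.

```bash
cat > ov.py <<'E'
from h import *
import sys
def ov(out,cx,cy,zb,yaw,x0=270,y0=130,w=100,h=100,k=6,dock=(546.3,-45.8,-22.4)):
    im,d=grab_frame("scene")
    big=cv2.resize(im[y0:y0+h,x0:x0+w],None,fx=k,fy=k,interpolation=cv2.INTER_CUBIC)
    def T(p,c,y):
        a=np.radians(y);return [(c[0]+np.cos(a)*p[0]-np.sin(a)*p[1])/1e3,(c[1]+np.sin(a)*p[0]+np.cos(a)*p[1])/1e3,p[2]/1e3]
    def poly(pts,col):
        q=[((u-x0+.5)*k,(v-y0+.5)*k) for u,v in (pix(p,"scene") for p in pts)]
        cv2.polylines(big,[np.array(q).round().astype(np.int32)],True,col,1)
    for z in(0,16): poly([T((a*35,b*38,zb+z),(cx,cy),yaw) for a,b in((1,1),(1,-1),(-1,-1),(-1,1))],(0,0,255))
    poly([T((a*6,b*37,zb+140),(cx,cy),yaw) for a,b in((1,1),(1,-1),(-1,-1),(-1,1))],(0,0,255))
    poly([T((31*np.cos(t),31*np.sin(t),zb+98),(cx,cy),yaw) for t in np.arange(0,6.28,.2)],(255,0,255))
    for b in(22,-22): poly([T((4*np.cos(t),b+4*np.sin(t),24),dock[:2],dock[2]) for t in np.arange(0,6.28,.4)],(255,255,0))
    # base outline
    D=lambda x,y,z:T((x,y-70,z),dock[:2],dock[2])
    poly([D(60,130,24),D(60,-20,24),D(-60,-20,24),D(-60,130,24)],(255,255,0))
    poly([D(60,-20,50),D(60,-130,50),D(-60,-130,50),D(-60,-20,50)],(255,255,0))
    cv2.imwrite(out,big)
E
python3 - <<'E'
from ov import *
ov("pics/h_sc.png",546.4,-44.1,70,-22.2)
for n in("lantern","handle"):
    r=tip_of(n,"scene");print(n,[(round(x["confidence"],2),np.round(world(x["location"],"scene"),3).tolist()) for x in r[:2]])
E
```

```text
lantern [(0.9, [0.546, -0.046, 0.07])]
handle []
```

View pics/h_sc.png

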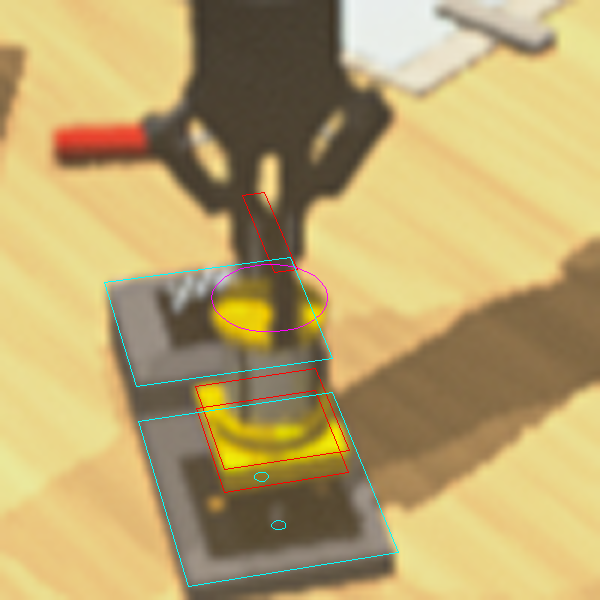

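Lantern network and overlay both put the lantern within 2 mm of dock: the foot's lower left corner is at (228,488) against (224,492) drawn. The peg rings fall on the dark plate. Lowering to just above the pegs with a small correction.

```bash
python3 -m jog '[[0,-1,-6,-0.004,5],[0,-1,-14,-0.004,5],[0,-1,-22,-0.004,5],[0,-1,-27,-0.004,5],[0,-1,-29,-0.004,5],[0,-1,-29,-0.004,5],[0,-1,-29,-0.004,5],[0,-1,-29,-0.004,5]]'
python3 - <<'E'
from ov import *
o=get_obs();print(np.round(o["tcp_pos"],4),np.round(o["orientation"],3),np.round(o["force"],1),np.round(o["moment"],2))
p=o["tcp_pos"]*1000
ov("pics/h2.png",p[0],p[1],p[2]-115.7,-22.4,x0=275,y0=155,w=90,h=90,k=6)
for n in("lantern","handle"):
    r=tip_of(n,"scene");print(n,[(round(x["confidence"],2),np.round(world(x["location"],"scene"),3).tolist()) for x in r[:2]])
E
```

```text
clock: 7.78
tcp_pos: [0.5465, -0.0466, 0.1565]
orientation: [-3.081, 0.615, -0.0]
force: [0.9, 0.7, -5.3]
finger_gap: 0.0105
[ 0.5465 -0.0466  0.1565] [-3.081  0.615 -0.   ] [ 0.9  0.7 -5.3] [-0.02  0.05  0.01]
lantern [(0.84, [0.548, -0.047, 0.04]), (0.53, [0.55, -0.046, 0.024])]
handle [(0.83, [0.548, -0.043, 0.176]), (0.18, [0.397, 0.392, -0.0])]
```

View pics/h2.png

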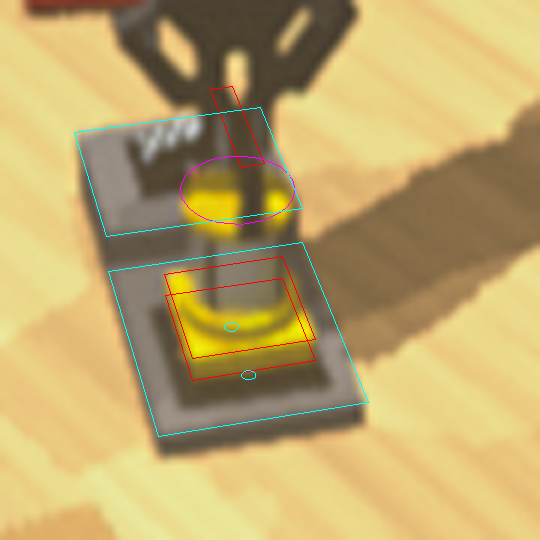

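The lantern foot and the plate are concentric and parallel to within a pixel (foot front corner at (195,375)). Lowering onto the pegs slowly.

```bash
python3 -m jog '[[0,0.5,-2,0,5],[0,0.5,-4,0,5],[0,0.5,-5,0,5],[0,0.5,-6,0,5],[0,0.5,-7,0,5],[0,0.5,-8,0,5],[0,0.5,-8,0,5],[0,0.5,-8,0,5]]'
```

```text
clock: 8.6
tcp_pos: [0.5463, -0.0461, 0.1482]
orientation: [3.081, -0.615, -0.0]
force: [0.0, 0.0, -6.0]
finger_gap: 0.0108
```

```bash
python3 -m jog '[[0,0,-1,0,5],[0,0,-2,0,5],[0,0,-3,0,5],[0,0,-4,0,5],[0,0,-5,0,5],[0,0,-5,0,5],[0,0,-5,0,5]]'
```

```text
clock: 9.18
tcp_pos: [0.5463, -0.0461, 0.1432]
orientation: [-3.081, 0.615, 0.0]
force: [-0.5, -1.0, -5.0]
finger_gap: 0.0107
```

```bash
python3 -m jog '[[0,0,-0.5,0,5],[0,0,-1,0,5],[0,0,-1.5,0,5],[0,0,-2,0,5],[0,0,-2.5,0,5],[0,0,-2.5,0,5],[0,0,-2.5,0,5]]'
```

```text
clock: 9.77
tcp_pos: [0.5463, -0.046, 0.1407]
orientation: [-3.081, 0.615, 0.0]
force: [-0.2, 0.9, -4.2]
finger_gap: 0.0109
```

```bash
python3 -m jog '[[0,0,-0.4,0,5],[0,0,-0.8,0,5],[0,0,-1.2,0,5],[0,0,-1.2,0,5],[0,0,-1.2,0,5]]'
```

```text
clock: 10.18
tcp_pos: [0.5464, -0.0462, 0.1404]
orientation: [3.081, -0.615, 0.001]
force: [-5.5, -0.7, 12.6]
finger_gap: 0.0108
```

Contact came at exactly the predicted seated height. I'll relieve the press, release and rise.

```bash
python3 -m jog '[[0,0,0.7,0,5],[0,0,0.7,0,10],[0,0,0.7,0,20],[0,0,0.7,0,40],[0,0,0.7,0,50],[0,0,0.7,0,50],[0,0,0.7,0,50]]' ; python3 -m jog '[[0,0,10,0,50],[0,0,30,0,50],[0,0,55,0,50],[0,0,80,0,50],[0,0,80,0,50]]'
python3 - <<'E'
from ov import *
ov("pics/s1.png",546.4,-46,24,-22.4,x0=275,y0=155,w=90,h=90,k=6)
print(tip_of("lantern","scene")[0]["confidence"],[np.round(world(x["location"],"scene"),3).tolist() for x in tip_of("lantern","scene")])
E
```

```text
clock: 10.77
tcp_pos: [0.5464, -0.046, 0.1403]
orientation: [-3.081, 0.615, -0.0]
force: [-0.8, 0.4, -0.5]
finger_gap: 0.0497
clock: 11.18
tcp_pos: [0.5478, -0.046, 0.225]
orientation: [-3.08, 0.615, -0.009]
force: [2.0, -0.6, 0.6]
finger_gap: 0.0497
0.93 [[0.546, -0.048, 0.022], [0.738, 0.275, 0.002]]
```

View pics/s1.png

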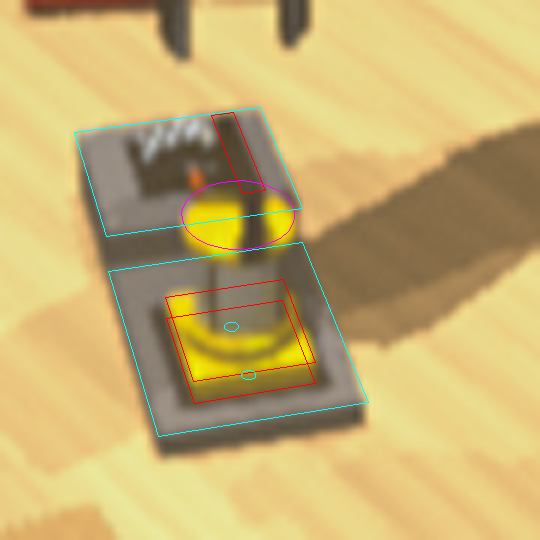

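The lantern is seated: the image foot matches the drawn outline at z = 24 (front corner (195,402)). Next I'll go above the wheel with shut fingers.

```bash
python3 -m jog '[[-10,-20,0,0,30],[-20,-45,0,0,10],[-33,-70,0,0,0],[-45,-95,0,0,0],[-57,-120,0,0,0],[-66,-140,0,0,0],[-70,-150,0,0,0],[-70,-150,0,0,0],[-70,-150,0,0,0],[-70,-150,0,0,0],[-70,-150,0,0,0]]'
cat > look.py <<'E'
from h import *
import sys
o=get_obs();print(round(float(o["clock"]),2),np.round(o["tcp_pos"],4),np.round(o["force"],1),o["finger_gap"])
im,d=grab_frame("scene");cv2.imwrite(f"pics/{sys.argv[1]}.png",cv2.resize(im[160:205,280:335],None,fx=12,fy=12,interpolation=cv2.INTER_CUBIC))
for n in("wheel_top","index","green_mark"):
    r=tip_of(n,"scene");print(n,[(round(x["confidence"],2),np.round(world(x["location"],"scene"),3).tolist()) for x in r[:2]])
E
python3 look.py w0
```

```text
clock: 12.25
tcp_pos: [0.4769, -0.1948, 0.2201]
orientation: [-3.081, 0.612, 0.0]
force: [0.1, -0.5, -0.7]
finger_gap: -0.0003
12.25 [ 0.4769 -0.1948  0.2201] [ 0.1 -0.5 -0.7] -0.00025669614061863923
wheel_top [(0.69, [0.483, -0.2, 0.064])]
index [(0.9, [0.498, -0.159, 0.062])]
green_mark [(0.42, [0.477, -0.152, 0.021])]
```

View pics/w0.png

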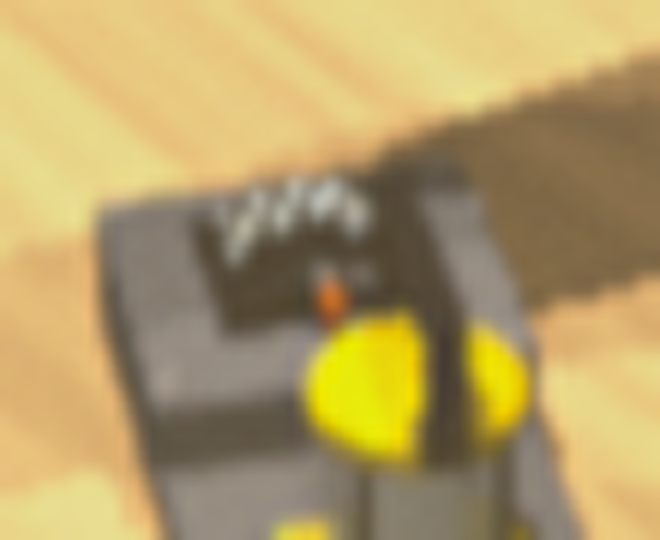

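The index tip is at about (328,290), with short white lines right next to it and no lines behind it. That fits click 1. The wheel network agrees with the computed (483,-199). Coming down to press, watching force.

```bash
python3 -m jog '[[0,0,-30,0,0],[0,0,-65,0,0],[0,0,-100,0,0],[0,0,-130,0,0],[0,0,-145,0,0],[0,0,-152,0,0],[0,0,-152,0,0],[0,0,-156,0,0],[0,0,-158,0,0],[0,0,-160,0,0],[0,0,-160,0,0],[0,0,-160,0,0]]'
```

```text
clock: 13.45
tcp_pos: [0.477, -0.1962, 0.0612]
orientation: [3.081, -0.615, 0.003]
force: [0.7, -0.4, 7.4]
finger_gap: -0.0001
```

```bash
python3 -m jog '[[2,-0.8,0,0,0],[4,-1.6,0,0,0],[6,-2.5,0,0,0],[8,-3.3,0,0,0],[10,-4.1,0,0,0],[12,-5,0,0,0],[12,-5,0,0,0]]'; python3 -m jog '[[0,0,5,0,0],[0,0,20,0,0],[0,0,40,0,0],[0,0,60,0,0],[0,0,60,0,0]]'
python3 look.py w1
```

```text
clock: 14.03
tcp_pos: [0.4891, -0.2013, 0.0612]
orientation: [3.081, -0.615, 0.003]
force: [-0.0, 1.1, 5.8]
finger_gap: -0.0001
clock: 14.45
tcp_pos: [0.4896, -0.2016, 0.124]
orientation: [3.08, -0.615, 0.007]
force: [-0.2, 0.3, 0.6]
finger_gap: 0.0
14.45 [ 0.4896 -0.2016  0.124 ] [-0.2  0.3  0.6] 4.161975788707857e-05
wheel_top [(0.64, [0.484, -0.201, 0.067])]
index [(0.84, [0.501, -0.16, 0.063])]
green_mark [(0.46, [0.472, -0.151, 0.033])]
```

View pics/w1.png

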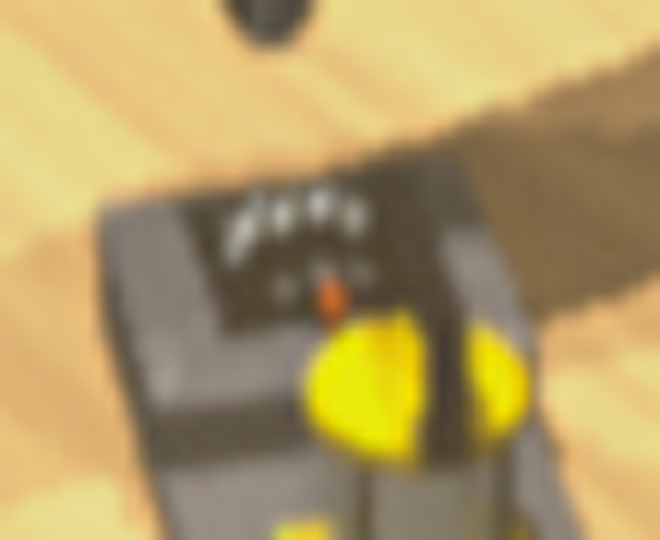

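The lines have shifted. One now lies past the index at (285,288), one is at the index and one is in front, so the wheel is at click 2. Next single-click cycle.

```bash
python3 -m jog '[[-12,5,0,0,0],[-12,5,-25,0,0],[-12,5,-45,0,0],[-12,5,-52,0,0],[-12,5,-56,0,0],[-12,5,-60,0,0],[-12,5,-60,0,0],[-10,4.2,-60,0,0],[-8,3.4,-60,0,0],[-6,2.5,-60,0,0],[-4,1.7,-60,0,0],[-2,0.9,-60,0,0],[0,0,-60,0,0],[0,0,-60,0,0],[0,0,-55,0,0],[0,0,-35,0,0],[0,0,-15,0,0],[0,0,0,0,0],[0,0,0,0,0]]'
python3 look.py w2
```

```text
clock: 16.23
tcp_pos: [0.4895, -0.2015, 0.1235]
orientation: [3.08, -0.615, 0.006]
force: [0.9, -0.2, 1.4]
finger_gap: -0.0002
16.23 [ 0.4895 -0.2015  0.1235] [ 0.9 -0.2  1.4] -0.00022817024593696844
wheel_top [(0.58, [0.485, -0.202, 0.062]), (0.31, [0.549, -0.044, 0.023])]
index [(0.58, [0.498, -0.157, 0.067])]
green_mark [(0.71, [0.776, -0.125, -0.003]), (0.66, [0.475, -0.154, 0.048])]
```

View pics/w2.png

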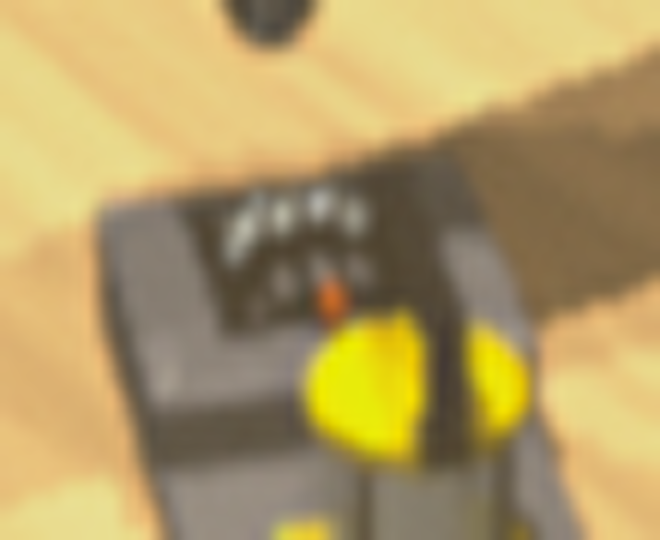

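Two lines are now past the index, at (258,302) and (285,285), so this is click 3. The green height of 48 mm agrees. Repeating.

```bash
python3 -m jog '[[-12,5,0,0,0],[-12,5,-25,0,0],[-12,5,-45,0,0],[-12,5,-52,0,0],[-12,5,-56,0,0],[-12,5,-60,0,0],[-12,5,-60,0,0],[-10,4.2,-60,0,0],[-8,3.4,-60,0,0],[-6,2.5,-60,0,0],[-4,1.7,-60,0,0],[-2,0.9,-60,0,0],[0,0,-60,0,0],[0,0,-60,0,0],[0,0,-55,0,0],[0,0,-35,0,0],[0,0,-15,0,0],[0,0,0,0,0],[0,0,0,0,0]]'
python3 look.py w3
```

```text
clock: 18.02
tcp_pos: [0.4895, -0.2015, 0.1235]
orientation: [3.08, -0.615, 0.006]
force: [0.2, -0.6, 0.6]
finger_gap: -0.0001
18.02 [ 0.4895 -0.2015  0.1235] [ 0.2 -0.6  0.6] -9.869007447224478e-05
wheel_top [(0.4, [0.485, -0.199, 0.068])]
index [(0.77, [0.501, -0.163, 0.064])]
green_mark [(0.44, [0.479, -0.157, 0.057])]
```

View pics/w3.png

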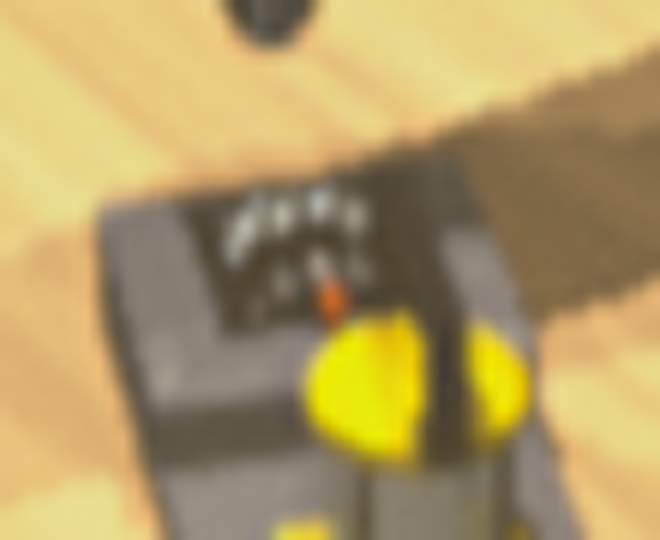

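The lines at the index are longer and the green point is at z = 57 mm, about 45 degrees in front of the top, so this is click 4. Next.

```bash
python3 -m jog '[[-12,5,0,0,0],[-12,5,-25,0,0],[-12,5,-45,0,0],[-12,5,-52,0,0],[-12,5,-56,0,0],[-12,5,-60,0,0],[-12,5,-60,0,0],[-10,4.2,-60,0,0],[-8,3.4,-60,0,0],[-6,2.5,-60,0,0],[-4,1.7,-60,0,0],[-2,0.9,-60,0,0],[0,0,-60,0,0],[0,0,-60,0,0],[0,0,-55,0,0],[0,0,-35,0,0],[0,0,-15,0,0],[0,0,0,0,0],[0,0,0,0,0]]'
python3 look.py w4
```

```text
clock: 19.8
tcp_pos: [0.4895, -0.2015, 0.1235]
orientation: [3.08, -0.615, 0.006]
force: [0.7, -0.8, 0.6]
finger_gap: 0.0003
19.8 [ 0.4895 -0.2015  0.1235] [ 0.7 -0.8  0.6] 0.00030131499720302557
wheel_top [(0.52, [0.483, -0.197, 0.063])]
index [(0.84, [0.499, -0.159, 0.062])]
green_mark [(0.63, [0.489, -0.158, 0.063])]
```

View pics/w4.png

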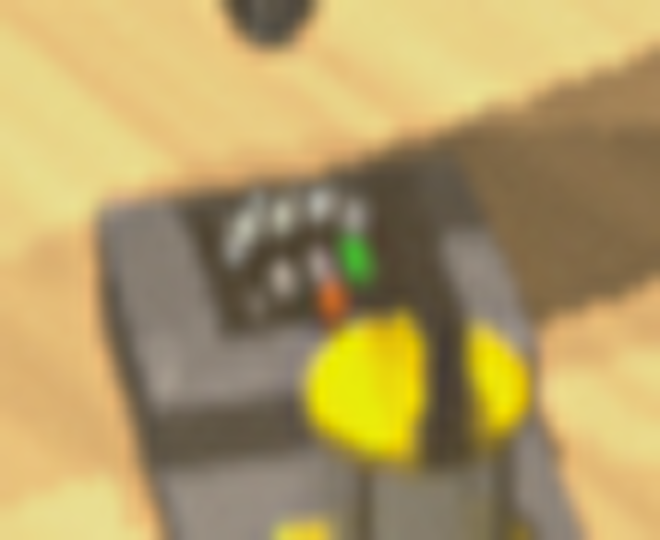

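The green line now shows at (358,258), one step short of the index, so this is click 5. One more click.

```bash
python3 -m jog '[[-12,5,0,0,0],[-12,5,-25,0,0],[-12,5,-45,0,0],[-12,5,-52,0,0],[-12,5,-56,0,0],[-12,5,-60,0,0],[-12,5,-60,0,0],[-10,4.2,-60,0,0],[-8,3.4,-60,0,0],[-6,2.5,-60,0,0],[-4,1.7,-60,0,0],[-2,0.9,-60,0,0],[0,0,-60,0,0],[0,0,-60,0,0],[0,0,-55,0,0],[0,0,-35,0,0],[0,0,-15,0,0],[0,0,0,0,0],[0,0,0,0,0]]'
python3 look.py w5
```

```text
clock: 21.58
tcp_pos: [0.4895, -0.2015, 0.1235]
orientation: [3.08, -0.615, 0.006]
force: [0.7, 0.4, 0.3]
finger_gap: 0.0
21.58 [ 0.4895 -0.2015  0.1235] [0.7 0.4 0.3] 5.993327637578658e-06
wheel_top []
index [(0.94, [0.499, -0.157, 0.064])]
green_mark [(0.44, [0.499, -0.165, 0.066]), (0.3, [0.739, 0.275, 0.001])]
```

View pics/w5.png

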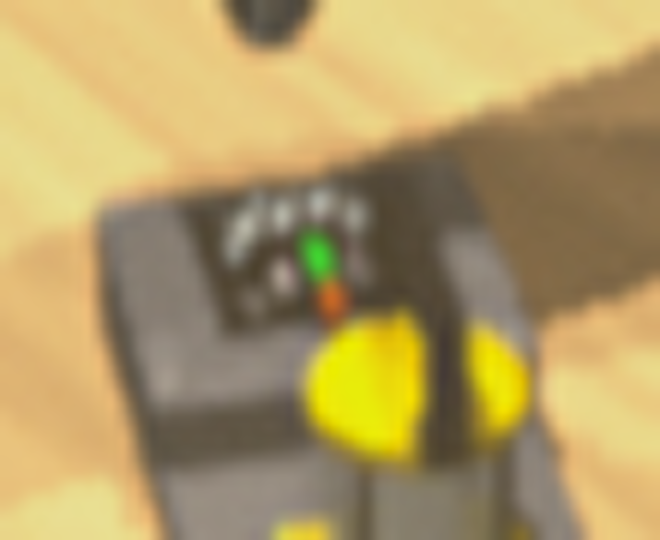

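The green line at (318,255) now lies in line with the orange index at (332,300). I'll back the arm off for a last check from above.

```bash
python3 -m jog '[[0,0,30,0,0],[0,0,60,0,0],[0,0,95,0,0],[-15,-25,100,-0.06,0],[-35,-50,100,-0.12,0],[-55,-75,100,-0.18,0],[-75,-100,100,-0.25,0],[-95,-125,100,-0.32,0],[-115,-150,100,-0.38,0],[-135,-175,100,-0.44,0],[-155,-200,100,-0.5,0],[-175,-225,100,-0.55,0],[-175,-225,100,-0.55,0],[-175,-225,100,-0.55,0]]'
python3 - <<'E'
from h import *
im,d=grab_frame("top");cv2.imwrite("pics/f_full.png",im);cv2.imwrite("pics/f_top.png",cv2.resize(im[180:260,300:410],None,fx=7,fy=7,interpolation=cv2.INTER_CUBIC))
P=cloud(d,"top")
s=(P[...,2]>.15)&(abs(P[...,0]-.546)<.06)&(abs(P[...,1]+.046)<.06)
q=P[s]*1000;print(len(q),np.median(q[:,2]),cv2.minAreaRect(q[:,:2].astype(np.float32)))
s=(P[...,2]>.112)&(P[...,2]<.135)&(abs(P[...,0]-.546)<.05)&(abs(P[...,1]+.046)<.05)
print("cap",s.sum(),np.median(P[s][:,2]))
for n in("lantern","green_mark","index"):
    print(n,[(round(x["confidence"],2),np.round(world(x["location"],"top"),3).tolist()) for x in tip_of(n,"top")[:2]])
E
```

```text
clock: 22.95
tcp_pos: [0.3121, -0.4269, 0.2195]
orientation: [-2.796, 1.432, 0.002]
force: [0.6, 0.8, 0.5]
finger_gap: -0.0001
138 162.18953456140255 ((546.6636352539062, -45.0499267578125), (73.58936309814453, 12.41501235961914), 67.2058334350586)
cap 304 0.11932479838403692
lantern [(0.68, [0.541, -0.043, 0.026])]
green_mark [(0.74, [0.5, -0.16, 0.062]), (0.28, [0.352, -0.408, -0.003])]
index [(0.65, [0.5, -0.155, 0.062])]
```

View pics/f_full.png

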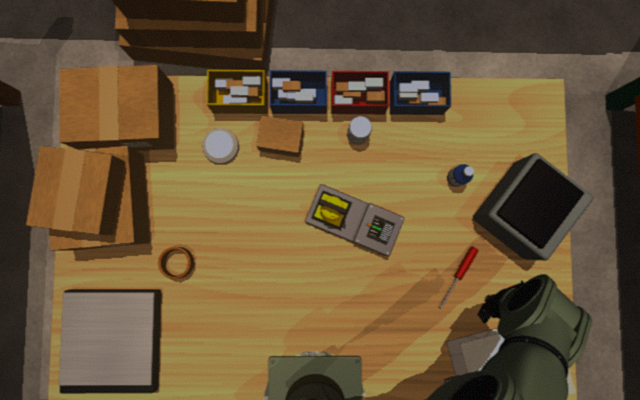

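View pics/f_top.png

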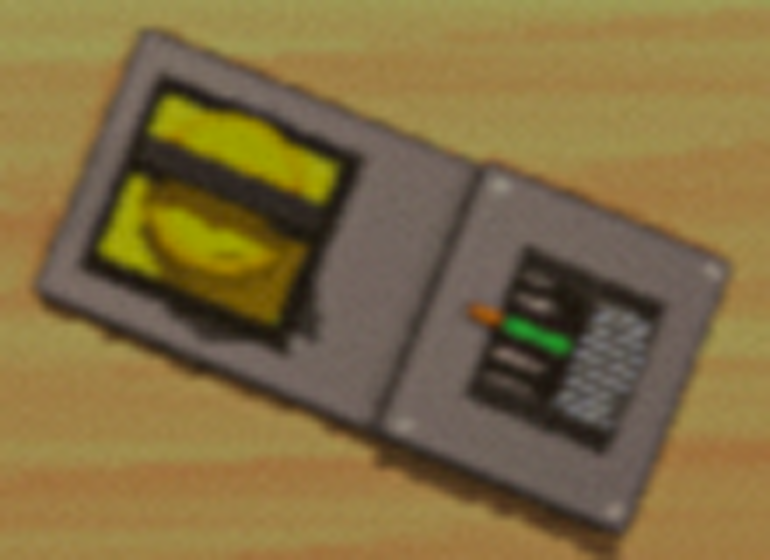

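From above, the lantern foot fills the dark seat squarely. The green line at (540,335) continues straight from the orange index at (485,314), and the bystanders are at their earlier pixels. Handing in.

```bash
python3 - <<'E'
from h import *
print(arm.hand_in())
E
```

```text
the job is handed in; nothing more can be done
None
```

The lantern is seated on its charging base and released, and the dimmer wheel stands at click 6. I handed the job in at about 23 s; the hand-in reports no verdict.

- **Lantern:** I lifted it by the handle, turned it to match the base and lowered it onto the pegs. Contact came at the predicted fully seated height, with the last reading at 12.6 N after the final 1.2 mm step down. In the last top view the foot lies square in its seat. The handle's top is 24.4 mm higher than it was on the bench (24 mm expected), and the handle's direction is within about half a degree of the base's.
- **Dimmer wheel:** It started at click 1, and I rolled it away from the robot in five single-click strokes, looking after each one. In the last top view the green line is in line with the orange index.
- **Rest of the bench:** The other goods look unmoved by eye, compared with the first top picture. The arm is clear of everything.

**Checks that failed or disagreed:**
- The network placed the lantern about 6 mm off in the last top view, against about 1 mm by depth. I trusted the depth and the picture.
- The network found no wheel top after the last click, with the gripper still above the wheel.
- Some low-confidence detections along the way were false.

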